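# Put four swapped bench things back in their own places

## Task

The four things on the luthier's bench stand in each other's places: put the glue pot on the hotplate, the varnish jar in the drip tray, the block plane lengthways on its rest and the gluing weight on the glue-up, each set down in the middle of its place. As every place is taken, start by parking one of them on the empty cork mat, and use the mat again if you need it. Keep the four things upright and leave the glass of brushes standing where it is.

Things in the scene. Friction and masses are not known exactly. Their poses are not given: they have to be found in the camera images.
- glue_pot: Lidded copper glue pot, standing upright: round body 60 mm across and 46 mm high, a rolled rim 66 mm across from 46 to 50 mm, a low domed lid (fixed on, 31 mm radius) and a small black knob 14 mm across whose top is at 69 mm. About 0.3 kg. Grip the body below the rim. Origin: centre of its underside, z up. It belongs on the hotplate.
- varnish_jar: Amber glass varnish jar with a black screw cap (fixed on), standing upright: a straight round cylinder 54 mm across, 74 mm high, the cap being the top 14 mm. About 0.25 kg. Origin: centre of its underside, z up. It belongs in the drip tray.
- block_plane: Small steel block plane lying on its sole, 96 mm long (its x), 42 mm wide (its y); flat side cheeks 30 mm high over the middle 70 mm of the length, 42 mm over their outer faces; wooden front knob 32 mm high at x = +36 mm; sloping brass cap behind it up to 45 mm high. About 0.4 kg. Grip it across the cheeks. Origin: centre of the sole's underside, z up. Belongs on the plane rest, lengthways.
- glue_weight: Steel gluing weight, standing upright: a plain round disc 64 mm across and 26 mm high, a neck 18 mm across from 26 to 35 mm, and on it a round bright grip 28 mm across from 35 mm to the top at 60 mm. About 0.6 kg. Origin: centre of its underside, z up. It belongs on the glue-up.
- hotplate: Home of the glue pot. Flat round electric hotplate fixed to the bench: 130 mm across, black top surface 16 mm above the bench, with a grey control tab (12 mm high) that sticks out to 90 mm from the centre on its -x side. Origin: its centre, at bench level, so its top is at z = 16 mm.
- drip_tray: Home of the varnish jar. Square steel drip tray fixed to the bench, 136 mm outside; inner floor 128 mm square, 16 mm above the bench; rim 4 mm thick, 6 mm above the floor. Origin: its centre, at bench level.
- plane_rest: Home of the block plane. Oblong dark wooden board fixed to the bench, 170 mm (its x) by 84 mm (its y), top 16 mm above the bench, with a light cleat 8 mm wide and 6 mm high across each end (154 mm free between them). Origin: its centre, at bench level.
- glue_up: Home of the glue weight. Glued joint fixed to the bench: two light spruce boards edge to edge, together 124 mm square, the dark joint line along its x through the middle, top 16 mm above the bench; a dark steel bar 150 mm long, 14 mm wide and 22 mm high stands along each outer side parallel to the joint (122 mm free between the bars). Origin: its centre, at bench level.
- cork_mat: The free parking spot, empty at the start. Plain oblong cork slab fixed to the bench, 130 mm (its x) by 100 mm (its y), top 16 mm above the bench. Origin: its centre, at bench level.
- brush_glass: Bystander: clear glass 68 mm across and 70 mm high, with three brushes leaning in it up to 130 mm high, standing loose on the bench among the places. Origin: centre of its underside, z up. To be left alone.
Not all that is in view belongs to the job. Several things have the shape of the glue_weight; the one meant has the colours described above.

How it is judged:
On the way:
1. one of the four things has been parked on the cork mat and let go (((x of glue_pot in the frame of cork_mat between -0.055 and 0.055 m and y of glue_pot in the frame of cork_mat between -0.045 and 0.045 m and z of glue_pot in the frame of cork_mat below 0.02 m and angle between glue_pot's own z axis and vertical below 0.15 rad and contact force between glue_pot and the fingers below 0.2 N and linear speed of glue_pot below 0.02 m/s and angular speed of glue_pot below 0.2 rad/s) or (x of varnish_jar in the frame of cork_mat between -0.055 and 0.055 m and y of varnish_jar in the frame of cork_mat between -0.045 and 0.045 m and z of varnish_jar in the frame of cork_mat below 0.02 m and angle between varnish_jar's own z axis and vertical below 0.15 rad and contact force between varnish_jar and the fingers below 0.2 N and linear speed of varnish_jar below 0.02 m/s and angular speed of varnish_jar below 0.2 rad/s) or (x of block_plane in the frame of cork_mat between -0.055 and 0.055 m and y of block_plane in the frame of cork_mat between -0.045 and 0.045 m and z of block_plane in the frame of cork_mat below 0.02 m and angle between block_plane's own z axis and vertical below 0.15 rad and contact force between block_plane and the fingers below 0.2 N and linear speed of block_plane below 0.02 m/s and angular speed of block_plane below 0.2 rad/s) or (x of glue_weight in the frame of cork_mat between -0.055 and 0.055 m and y of glue_weight in the frame of cork_mat between -0.045 and 0.045 m and z of glue_weight in the frame of cork_mat below 0.02 m and angle between glue_weight's own z axis and vertical below 0.15 rad and contact force between glue_weight and the fingers below 0.2 N and linear speed of glue_weight below 0.02 m/s and angular speed of glue_weight below 0.2 rad/s))), for 0.2 s.
At the end, for the whole second after the job is handed in: Pot on hotplate, jar in drip tray, plane on plane rest, weight on glue-up: each standing upright (0.12 rad) on the top surface, centre within 15 mm of its place's centre, plane's length within 0.26 rad of the rest's (either way round), all released and at rest (horizontal distance between glue_pot and hotplate below 0.015 m and z of glue_pot in the frame of hotplate between 0.012 and 0.02 m and angle between each of glue_pot, varnish_jar, block_plane, glue_weight's own z axis and vertical below 0.12 rad and linear speed of each of glue_pot, varnish_jar, block_plane, glue_weight below 0.02 m/s and angular speed of each of glue_pot, varnish_jar, block_plane, glue_weight below 0.2 rad/s and horizontal distance between varnish_jar and drip_tray below 0.015 m and z of varnish_jar in the frame of drip_tray between 0.012 and 0.02 m and horizontal distance between block_plane and plane_rest below 0.015 m and z of block_plane in the frame of plane_rest between 0.012 and 0.02 m and horizontal distance between glue_weight and glue_up below 0.015 m and z of glue_weight in the frame of glue_up between 0.012 and 0.02 m and angle between the x axis of block_plane and the x axis of plane_rest, either way round below 0.26 rad); the robot touches nothing.
It fails at once if one of the four things is tipped over (leans more than 0.6 rad) (angle between any of glue_pot, varnish_jar, block_plane, glue_weight's own z axis and vertical above 0.6 rad).
It fails at once if the glass of brushes is knocked over or shifted by more than 30 mm (angle between brush_glass's own z axis and vertical above 0.4 rad or distance of brush_glass from where it was at the start of the episode above 0.03 m).
It also fails if it takes over 141 s, if anything falls off the work surface, if the arm or the gripper's body presses on something with over 40 N, if the wrist force passes 120 N, or if a joint passes its speed limit or range.

## Robot

A 6-joint arm with a two-finger parallel gripper is mounted at the origin on the work surface. World frame = base frame: x ahead of the robot, y to its left, z up, the work surface at z = 0. Lengths are in m, angles in rad, forces in N, time in s.
With the tool pointing down it reaches from about 0.3 to 0.75 m from the base axis. Payload 8.5 kg.
Tool frame: the origin (TCP) lies midway between the tips of the shut fingers; the grasp point (between the pads) lies 19 mm behind it; x points along the fingers, y is the direction in which the jaws open and shut, and the axes are right-handed (so a half turn about x gives the same grasp; the last joint's range is limited). The gripper opens to 88 mm and grips with 3 to 60 N. Pads are 18 mm wide; open, the fingers measure 123 mm over their backs; the gripper's body (75 mm by 187 mm) begins 45 mm behind the grasp point.
Start: joints at [-1.49, 0.381, 1.297, -0, 1.464, -0.215], TCP at [0.16, -0.526, 0.239] pointing down, gripper open.
Joint ranges: [-3.11, 3.11], [-0.89, 2.33], [0.22, 2.48], [-1.42, 4.56], [0.17, 2.85], [-2.88, 2.88]. Speed limits (rad/s): [2.39, 2.39, 3.14, 3.14, 3.14, 3.14].

## Interface

Orientations are given as a unit quaternion [x, y, z, w].
In Python, from workcell import env, get_image, spotter gives the robot as it stands. The module is installed in compiled form; this text tells all that it offers.
- The arm moves only by the tool play_rows, never from a script. Its arguments are lists of equal length, an entry for each row: "xyz": the shift along the tool's x, y, z each as a share of 0.1 m, from -1 to 1, a list of three; "rotation": the turn, a rotation vector about the tool's x, y, z each as a share of pi/2 rad, from -1 to 1, a list of three. A call has 1 to 12 rows; each row shifts and turns the commanded pose from where the row before left it, along the tool's axes as they then stand; what a row does not reach is not made up. A row lasts 1/8 s, in which the tool goes at most 62.5 mm and 10.7 degrees, less where a joint would pass 70% of its speed; a pose out of reach is approached as far as the arm can. A call with a number of a shift or a turn outside -1 to 1 is refused whole. A call with a gripper value outside its range is refused whole. "fingers" is the gripper command: -1 is fully open, 1 is shut, values between are in proportion, set as the call begins (left out, the last holds). The fingers move at their own pace and stop on an object; "force" is the grip in N (left out, the last holds). Time passes only in rows, so rows that do not move let the fingers close. It gives the time, the measured TCP pose, the force and the opening at its end, in the units of the state.
- env.get_state(): the state, without advancing time (a new reading comes with each control period).
- get_image(name): name is "scene" or "top" or "wrist"; returns a dict with "color" (480x640x3 uint8, red, green, blue), "range_z" (480x640 float32, m along the optical axis (not along the pixel's ray), 0 where there is no reading), "vfov" (degrees; the focal length in pixels is half the picture's height over the tangent of half this angle, whatever the lens; pixels are square), "cx", "cy" (the principal point, pixels), "pose" (4x4, takes a point from camera to world coordinates). Camera axes: x right, y up, looking along -z (the intrinsics and any distortion apply to the point x, -y, -z); pixel columns grow to the right and rows downward; lengths in m; the calibration is good to about 2 mm. A picture is of the moment at which its call begins.
- env.sign_off(): hands the job in, once; it reports no verdict.
Trained networks look in a picture, given as the dict that the camera call returned (one of the last four; its "shot" number tells which), for a name from the list of things; names that differ only in an ending like _2 or _b are one class to them, and where a whole thing is asked for, a point or a joint stands for the part that bears it (a point fixed in the world has none). Each returns a list of dicts, best first, with "score" (0 to 1); they miss things now and then, are a little off and sometimes report something else, mostly with a low value. They report only what shows in the picture. A call takes as long as a camera call. They do not tell look-alikes from the thing itself.
- spotter.look_for(picture, name): "centre" ([column, row] in pixels, amid what is visible of it).
- spotter.pinpoint(picture, name): "centre" ([column, row] in pixels: a listed point, or the origin of a listed thing).
The state is a dict: "time": time; "qpos": joint angles; "qd": joint speeds; "effort": joint torques, N m; "position": TCP position; "tcp_rot": TCP orientation; "contact_force": force on the tool from outside, world axes, zero at the start; "ft_torque": the same for the moment, N m; "gripper_width": opening from 0.0 (shut) to 1.0 (fully open).
Only numpy, scipy, OpenCV 4.12 (cv2) and the standard library are available. Lean on these libraries where they do the work, as an engineer would, in place of code of your own. Each camera call takes 0.05 s, during which the arm holds its last target. There are 200 camera calls.

## Working session

There is one attempt and no reset: what is moved stays moved. The work goes in short steps, Python scripts to look and compute and a tool call to move; the robot and the scene stay as the last step left them, time stands still between calls to the robot, and variables do not carry over. Pictures are saved under pics/ and viewed, about 12 in all and at most 16, crops included, and the job is handed in when it is done.

Besides the shell and the picture viewer there is one more tool, called by a JSON object that holds its "name" and its "arguments". play_rows: Moves the arm, as the interface text tells. Its arguments: {"type":"object","properties":{"xyz":{"type":"array","items":{"type":"array","items":{"type":"number"}}},"rotation":{"type":"array","items":{"type":"array","items":{"type":"number"}}},"fingers":{"type":"number"},"force":{"type":"number"}},"required":["xyz","rotation"]}

```bash
mkdir -p pics; cat > h.py <<'E'
import numpy as np, cv2
from workcell import env, get_image, spotter
def K(p):
    f=240/np.tan(np.radians(p['vfov'])/2); return f,p['cx'],p['cy']
def world(p,u,v,z=None):
    """pixel->world; at height z, or by the range image"""
    f,cx,cy=K(p); d=np.array([(u-cx)/f,-(v-cy)/f,-1.]); R=p['pose'][:3,:3]; t=p['pose'][:3,3]
    if z is None: return t+R@d*float(p['range_z'][int(round(v)),int(round(u))])
    r=R@d; return t+r*(z-t[2])/r[2]
def cloud(p):
    f,cx,cy=K(p); v,u=np.mgrid[:480,:640]; z=p['range_z']
    c=np.stack([(u-cx)/f*z,-(v-cy)/f*z,-z],-1); return c@p['pose'][:3,:3].T+p['pose'][:3,3]
def save(p,n): cv2.imwrite('pics/'+n,p['color'][...,::-1])
E
python3 - <<'E'
from h import *
print(env.get_state())
for c in ('scene','top'):
    p=get_image(c); save(p,c+'.png'); print(c,p['vfov'],p['cx'],p['cy'],p['pose'].round(3).tolist(),[k for k in p])
    for n in 'glue_pot varnish_jar block_plane glue_weight hotplate drip_tray plane_rest glue_up cork_mat brush_glass'.split():
        for r in spotter.pinpoint(p,n)[:4]:
            u,v=r['centre']
            zz=0.016 if n in('glue_pot','varnish_jar','block_plane','glue_weight') else 0
            print(n,round(r['score'],2),np.round([u,v]),world(p,u,v,zz).round(3))
E
```

```text
{'time': 0.0, 'qpos': array([-1.49032442e+00,  3.81208955e-01,  1.29826636e+00,  7.53696728e-06,
        1.46363107e+00, -2.15308234e-01]), 'qd': array([ 0.00058014,  0.00018114, -0.0012627 ,  0.00072397,  0.00139988,
       -0.00223338]), 'effort': array([-9.91246707e-04, -4.37932956e+01, -2.24554503e+01,  7.12193479e-02,
        3.52863141e-02, -1.32305040e-04]), 'position': array([ 0.16028875, -0.52582095,  0.23812894]), 'tcp_rot': array([ 0.69942667,  0.10472677, -0.69934928,  0.10365918]), 'contact_force': array([-0.19914673,  0.67456975,  0.17478466]), 'ft_torque': array([-0.0169374 , -0.05084247,  0.02263409]), 'gripper_width': 1.0000385813693935}
scene 44.32161349938095 330.8110569422071 237.0013270883133 [[-0.291, -0.54, 0.79, 1.427], [0.957, -0.159, 0.244, 0.372], [-0.006, 0.826, 0.563, 0.756], [0.0, 0.0, 0.0, 1.0]] ['color', 'range_z', 'vfov', 'cx', 'cy', 'pose', 'shot']
glue_pot 0.61 [132. 270.] [ 0.622 -0.308  0.016]
varnish_jar 0.95 [257. 305.] [ 0.65  -0.017  0.016]
block_plane 0.75 [300. 249.] [0.451 0.001 0.016]
glue_weight 0.8 [439. 220.] [0.253 0.273 0.016]
glue_we
[... 743 characters left out ...]
029  0.016]
varnish_jar 0.44 [462. 181.] [ 0.62  -0.313  0.016]
block_plane 0.74 [215. 179.] [0.609 0.325 0.016]
block_plane 0.67 [342. 240.] [ 0.46  -0.005  0.016]
glue_weight 0.94 [248. 262.] [0.397 0.234 0.016]
glue_weight 0.85 [228. 323.] [0.242 0.279 0.016]
glue_weight 0.84 [165. 223.] [0.493 0.448 0.016]
glue_weight 0.71 [183. 265.] [0.386 0.397 0.016]
hotplate 0.91 [340. 246.] [ 0.445 -0.002  0.   ]
drip_tray 0.85 [250. 258.] [0.409 0.231 0.   ]
drip_tray 0.16 [214. 181.] [0.605 0.33  0.   ]
plane_rest 0.74 [345. 166.] [ 0.655 -0.009  0.   ]
glue_up 0.79 [461. 179.] [ 0.627 -0.314  0.   ]
cork_mat 0.96 [213. 181.] [0.606 0.331 0.   ]
brush_glass 0.59 [419. 250.] [ 0.439 -0.207  0.   ]
```

View pics/top.png

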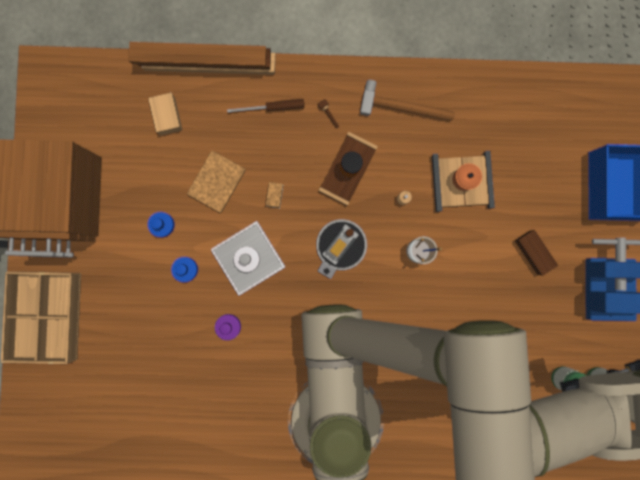

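View pics/scene.png

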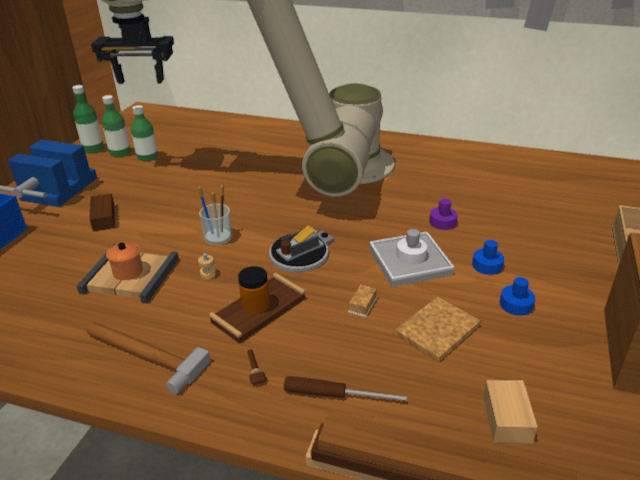

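The top view shows the pot on the glue-up (462,178), the jar on the rest (350,162), the plane on the hotplate (342,240) and the white/bright weight in the tray (247,260). The mat at (215,180) is empty, and the coloured weights are decoys. Next I measure the places and yaws.

```bash
python3 - <<'E'
from h import *
p=get_image('top'); C=cloud(p); Z=C[...,2]
print('bench z',np.median(Z[100:220,280:300]), np.median(C[380:400,150:250,2]))
S={'hotplate':(.447,-.003),'drip_tray':(.405,.232),'plane_rest':(.655,-.012),'glue_up':(.625,-.312),'cork_mat':(.606,.33)}
for n,(x,y) in S.items():
    m=(Z>.008)&(np.hypot(C[...,0]-x,C[...,1]-y)<.12)
    k,l,st,_=cv2.connectedComponentsWithStats(m.astype(np.uint8)); i=1+st[1:,4].argmax()
    P=C[l==i]; r=cv2.minAreaRect((P[:,:2]*1000).astype(np.float32))
    print(n,np.round(r[0],1),np.round(r[1],1),round(r[2],1),'n',len(P),'ztop',np.median(P[:,2]).round(4))
    Q=P[P[:,2]>.032]
    if len(Q)>5:
        r=cv2.minAreaRect((Q[:,:2]*1000).astype(np.float32)); print('   obj',np.round(r[0],1),np.round(r[1],1),round(r[2],1),'zmax',Q[:,2].max().round(3),'top centre',Q[Q[:,2]>Q[:,2].max()-.006].mean(0).round(4))
x0,y0,x1,y1=200,140,500,300
big=cv2.resize(p['color'][130:300,205:495],None,fx=2.75,fy=2.75,interpolation=cv2.INTER_CUBIC); cv2.imwrite('pics/crop.png',big[...,::-1])
E
```

```text
bench z 0.00027663530030119787 -0.00022757949906315744
hotplate [436.5   2.2] [128.7 152.8] 64.2 n 2097 ztop 0.0169
   obj [429.1  16.5] [ 44.6 142.1] 50.2 zmax 1.425 top centre [0.3888 0.0791 1.4254]
drip_tray [408.  234.8] [136.4 136.4] 32.9 n 2883 ztop 0.0174
   obj [405.3 236.1] [60.2 61.2] 2.0 zmax 0.084 top centre [0.4046 0.2345 0.0804]
plane_rest [644.8 -14. ] [ 86.7 170.8] 64.5 n 2147 ztop 0.0177
   obj [646.9 -19.9] [52.3 53. ] 47.2 zmax 0.097 top centre [ 0.6471 -0.02    0.0929]
glue_up [ 619.6 -313.9] [149.1 152.3] 4.4 n 2940 ztop 0.0186
   obj [ 623.6 -315. ] [63.6 65. ] 2.6 zmax 0.091 top centre [ 0.6239 -0.3136  0.0871]
cork_mat [602.7 322.5] [101.7 130.1] 62.4 n 1964 ztop 0.0159
```

View pics/crop.png

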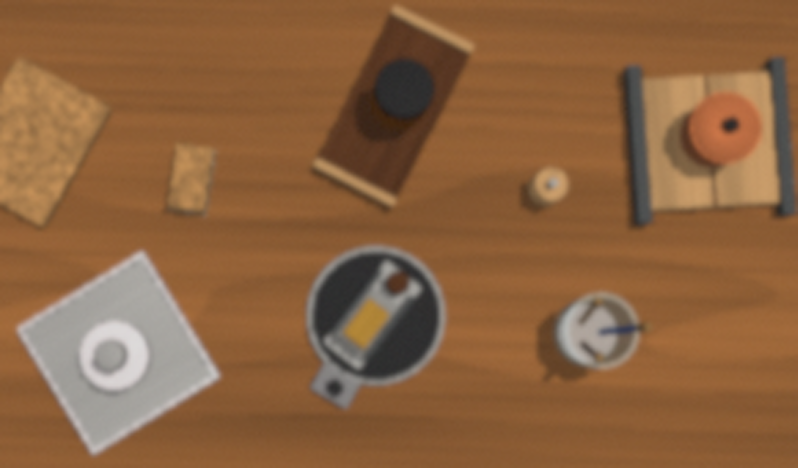

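```bash
cat >> h.py <<'E'
from scipy.spatial.transform import Rotation as Ro
def go(x,y,z,jaw=None):
    """print TCP shift in tool axes (units of 0.1 m) and turn about tool x (units pi/2) to reach x,y,z with jaw axis at yaw jaw (deg)"""
    s=env.get_state(); R=Ro.from_quat(s['tcp_rot']).as_matrix(); j=np.degrees(np.arctan2(R[1,1],R[0,1]))
    print('t',round(s['time'],2),'pos',s['position'].round(4),'jaw',round(j,1),'q',s['qpos'].round(2),'w',round(s['gripper_width'],3),'F',s['contact_force'].round(1),'tilt',R[2,0].round(4))
    print('shift',(R.T@(np.array([x,y,z])-s['position'])*10).round(3),end=' ')
    if jaw is not None:
        d=(jaw-j+90)%180-90; print('turn x',round(-d/90,3),'or',round((-d+180*np.sign(d))/90,3),end='')
    print()
E
python3 -c "
from h import *
go(.42,-.05,.24); go(.405,.235,.24,90)
p=get_image('wrist'); print(p['pose'].round(3)[:3,3],env.get_state()['position'],K(p))"
```

```text
t 1.15 pos [ 0.1603 -0.5261  0.2387] jaw -73.1 q [-1.49  0.38  1.3   0.    1.46 -0.22] w 1.0 F [ 0.7 -1.2  0.1] tilt -1.0
shift [-0.012 -3.797 -3.872] 
t 1.15 pos [ 0.1603 -0.5261  0.2387] jaw -73.1 q [-1.49  0.38  1.3   0.    1.46 -0.22] w 1.0 F [ 0.7 -1.2  0.1] tilt -1.0
shift [-0.012 -6.567 -4.559] turn x 0.188 or -1.812
[ 0.24  -0.501  0.384] [ 0.16033337 -0.52608475  0.23875382] (np.float64(376.4692299018776), 317.2167260389071, 238.34600736161653)
```

{"name": "play_rows", "arguments": {"xyz": [[0, -0.38, -0.387], [0, -0.38, -0.387], [0, -0.38, -0.387], [0, -0.38, -0.387], [0, -0.38, -0.387], [0, -0.38, -0.387], [0, -0.38, -0.387], [0, -0.38, -0.387], [0, -0.38, -0.387], [0, -0.38, -0.387], [0, -0.46, -0.12], [0, -0.46, -0.12]], "rotation": [[0, 0, 0], [0, 0, 0], [0, 0, 0], [0, 0, 0], [0, 0, 0], [0, 0, 0], [0, 0, 0], [0, 0, 0], [0, 0, 0], [0, 0, 0], [0, 0, 0], [0, 0, 0]], "fingers": -1, "force": 25}}

```text
time: 2.7
position: [0.4158, 0.0468, 0.2388]
tcp_rot: [0.699, 0.104, -0.699, 0.104]
contact_force: [0.5, -0.4, -0.3]
gripper_width: 1.0
```

```bash
python3 -c "
from h import *
go(.405,.235,.2,-60)"
```

```text
t 2.7 pos [0.4158 0.0468 0.2388] jaw -73.0 q [-0.17  0.15  1.63  0.    1.36  1.1 ] w 1.0 F [ 0.5 -0.4 -0.3] tilt -1.0
shift [ 0.388 -1.832 -0.445] turn x -0.145 or 1.855
```

{"name": "play_rows", "arguments": {"xyz": [[0.09, -0.458, -0.111], [0.1, -0.458, -0.111], [0.1, -0.458, -0.111], [0.1, -0.458, -0.112], [0, 0, 0]], "rotation": [[0, 0, 0], [0, 0, 0], [0, 0, 0], [0, 0, 0], [0, 0, 0]]}}

```text
time: 3.32
position: [0.4042, 0.2355, 0.1991]
tcp_rot: [-0.699, -0.106, 0.7, -0.106]
contact_force: [0.2, -0.8, 0.9]
gripper_width: 1.003
```

```bash
cat >> h.py <<'E'
def locate(n,name,near,zz,rad=.08,r3=0):
    """wrist picture: spotter's centre at height zz, and cloud's blob above zlo near a point"""
    p=get_image('wrist'); save(p,n)
    for r in spotter.pinpoint(p,name)[:3]: print(name,round(r['score'],2),np.round(r['centre']),world(p,*r['centre'],zz).round(4))
    C=cloud(p); return p,C,np.hypot(C[...,0]-near[0],C[...,1]-near[1])<rad
def rect(P): 
    r=cv2.minAreaRect((P[:,:2]*1000).astype(np.float32)); return np.round(r[0],1),np.round(r[1],1),round(r[2],1)
E
python3 -c "
from h import *
p,C,m=locate('w1.png','glue_weight',(.405,.235),.016)
Z=C[...,2]
for lo,hi in((.035,.05),(.065,.085)):
    P=C[m&(Z>lo)&(Z<hi)]; print(lo,len(P),rect(P) if len(P)>5 else '')
go(.405,.235,.2)
"
```

```text
glue_weight 0.93 [142. 184.] [0.3798 0.3896 0.016 ]
glue_weight 0.91 [316. 208.] [0.4046 0.2376 0.016 ]
glue_weight 0.65 [231. 340.] [0.2468 0.2795 0.016 ]
0.035 3195 (array([404.5, 235.6]), array([62.9, 63. ]), 5.0)
0.065 1074 (array([404.7, 235.8]), array([26.9, 27.1]), 8.2)
t 3.42 pos [0.405  0.2333 0.1998] jaw -73.0 q [ 0.27  0.27  1.58 -0.    1.29  1.54] w 1.0 F [ 0.4  0.5 -0.1] tilt -1.0
shift [-0.002 -0.016 -0.005]
```

View pics/w1.png

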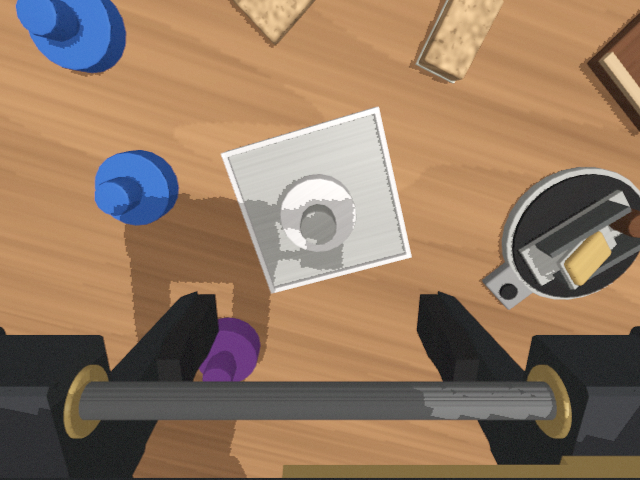

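The wrist view confirms the bright weight at (316,208), standing in the tray. I'll descend and grip its top grip.

{"name": "play_rows", "arguments": {"xyz": [[0.5, -0.01, 0], [0.5, 0, 0], [0.3, 0, 0], [0.15, 0, 0], [0.07, 0, 0], [0, 0, 0]], "rotation": [[0, 0, 0], [0, 0, 0], [0, 0, 0], [0, 0, 0], [0, 0, 0], [0, 0, 0]]}}

```text
time: 4.18
position: [0.4052, 0.2338, 0.048]
tcp_rot: [0.7, 0.104, -0.699, 0.104]
contact_force: [0.4, 0.7, -0.3]
gripper_width: 0.996
```

{"name": "play_rows", "arguments": {"xyz": [[0, 0, 0], [0, 0, 0], [0, 0, 0], [0, 0, 0], [0, 0, 0], [0, 0, 0], [0, 0, 0], [0, 0, 0]], "rotation": [[0, 0, 0], [0, 0, 0], [0, 0, 0], [0, 0, 0], [0, 0, 0], [0, 0, 0], [0, 0, 0], [0, 0, 0]], "fingers": 1, "force": 30}}

```text
time: 5.18
position: [0.4047, 0.2345, 0.0478]
tcp_rot: [-0.699, -0.104, 0.699, -0.104]
contact_force: [0.0, 0.8, 1.2]
gripper_width: 0.305
```

```bash
python3 -c "
from h import *
go(.603,.3225,.14)"
```

```text
t 5.17 pos [0.4047 0.2345 0.0478] jaw -73.1 q [0.27 0.49 1.79 0.   0.86 1.55] w 0.305 F [0.  0.8 1.2] tilt -1.0
shift [-0.922 -0.264 -2.153]
```

{"name": "play_rows", "arguments": {"xyz": [[-0.4, 0, 0], [-0.52, 0, 0], [0, -0.053, -0.35], [0, -0.053, -0.45], [0, -0.053, -0.45], [0, -0.053, -0.45], [0, -0.052, -0.3], [0, 0, -0.15], [0, 0, 0]], "rotation": [[0, 0, 0], [0, 0, 0], [0, 0, 0], [0, 0, 0], [0, 0, 0], [0, 0, 0], [0, 0, 0], [0, 0, 0], [0, 0, 0]]}}

```text
time: 6.3
position: [0.6027, 0.3221, 0.1379]
tcp_rot: [-0.698, -0.104, 0.7, -0.104]
contact_force: [-0.9, 0.6, -5.3]
gripper_width: 0.305
```

```bash
python3 -c "
from h import *
go(.603,.3225,.05)"
```

```text
t 6.3 pos [0.6027 0.3221 0.1379] jaw -73.1 q [ 0.32  0.69  1.03 -0.    1.42  1.59] w 0.305 F [-0.9  0.6 -5.3] tilt -1.0
shift [ 0.879 -0.003 -0.007]
```

Lower to just above contact (original TCP height was about 0.0478), release, and retreat.

{"name": "play_rows", "arguments": {"xyz": [[0.4, 0, 0], [0.3, 0, 0], [0.12, 0, 0], [0.05, 0, 0], [0.03, 0, 0], [0, 0, 0]], "rotation": [[0, 0, 0], [0, 0, 0], [0, 0, 0], [0, 0, 0], [0, 0, 0], [0, 0, 0]]}}

```text
time: 7.05
position: [0.603, 0.3224, 0.0505]
tcp_rot: [0.7, 0.104, -0.699, 0.104]
contact_force: [-0.2, 0.6, -5.3]
gripper_width: 0.307
```

{"name": "play_rows", "arguments": {"xyz": [[0, 0, 0], [0, 0, 0], [0, 0, 0], [0, 0, 0], [0, 0, 0], [0, 0, 0], [-0.4, 0, 0], [-0.6, 0, 0], [-0.5, 0, 0]], "rotation": [[0, 0, 0], [0, 0, 0], [0, 0, 0], [0, 0, 0], [0, 0, 0], [0, 0, 0], [0, 0, 0], [0, 0, 0], [0, 0, 0]], "fingers": -1}}

```text
time: 8.18
position: [0.6027, 0.3223, 0.2021]
tcp_rot: [0.7, 0.104, -0.699, 0.104]
contact_force: [1.0, 0.1, -0.5]
gripper_width: 1.0
```

```bash
python3 -c "
from h import *
p,C,m=locate('w2.png','glue_weight',(.603,.3225),.016)
Z=C[...,2]
for lo,hi in((.035,.05),(.065,.085)):
    P=C[m&(Z>lo)&(Z<hi)]; print(lo,len(P),rect(P) if len(P)>5 else '')
go(.6468,-.0200,.2)
"
```

```text
glue_weight 0.86 [195. 375.] [0.3909 0.394  0.016 ]
glue_weight 0.62 [316. 208.] [0.603  0.3242 0.016 ]
glue_weight 0.57 [156. 274.] [0.4954 0.4522 0.016 ]
0.035 3146 (array([602. , 322.3]), array([62.9, 62.8]), 73.1)
0.065 1042 (array([602.3, 322.2]), array([27. , 26.8]), 63.5)
t 8.28 pos [0.6044 0.323  0.2064] jaw -73.0 q [0.32 0.64 0.93 0.   1.56 1.59] w 0.996 F [ 0.8 -0.8  0.2] tilt -0.9999
shift [0.056 3.404 0.595]
```

{"name": "play_rows", "arguments": {"xyz": [[0, 0.3, 0.05], [0, 0.5, 0.09], [0, 0.55, 0.1], [0, 0.55, 0.1], [0, 0.55, 0.1], [0, 0.5, 0.09], [0, 0.35, 0.05], [0, 0.1, 0.01], [0, 0, 0]], "rotation": [[0, 0, 0], [0, 0, 0], [0, 0, 0], [0, 0, 0], [0, 0, 0], [0, 0, 0], [0, 0, 0], [0, 0, 0], [0, 0, 0]]}}

```text
time: 9.4
position: [0.6453, -0.0198, 0.1992]
tcp_rot: [-0.699, -0.104, 0.7, -0.104]
contact_force: [-0.5, -0.3, 0.1]
gripper_width: 1.003
```

```bash
python3 -c "
from h import *
p,C,m=locate('w3.png','varnish_jar',(.647,-.02),.016)
Z=C[...,2]
P=C[m&(Z>.08)&(Z<.1)]; print(len(P),rect(P)); c=rect(P)[0]/1000
m=np.hypot(C[...,0]-.645,C[...,1]+.014)<.12
P=C[m&(Z>.010)&(Z<.03)]; print('rest',rect(P))
go(c[0],c[1],.042)
"
```

```text
varnish_jar 0.66 [321. 210.] [ 0.6447 -0.0231  0.016 ]
4297 (array([648.2, -20.3]), array([52.7, 53.3]), 40.8)
rest (array([6.549e+02, 2.000e-01]), array([123.7, 175.6]), 64.4)
t 9.5 pos [ 0.6452 -0.0187  0.1995] jaw -73.0 q [-0.21  0.58  1.07  0.    1.49  1.06] w 1.0 F [ 0.1 -0.1  0.5] tilt -1.0
shift [ 1.575  0.025 -0.025]
```

{"name": "play_rows", "arguments": {"xyz": [[0.4, 0.02, -0.02], [0.5, 0, 0], [0.4, 0, 0], [0.2, 0, 0], [0.07, 0, 0], [0, 0, 0]], "rotation": [[0, 0, 0], [0, 0, 0], [0, 0, 0], [0, 0, 0], [0, 0, 0], [0, 0, 0]]}}

```text
time: 10.25
position: [0.6481, -0.0207, 0.0431]
tcp_rot: [0.699, 0.105, -0.699, 0.105]
contact_force: [0.1, -0.2, 0.1]
gripper_width: 1.0
```

{"name": "play_rows", "arguments": {"xyz": [[0, 0, 0], [0, 0, 0], [0, 0, 0], [0, 0, 0], [0, 0, 0], [0, 0, 0]], "rotation": [[0, 0, 0], [0, 0, 0], [0, 0, 0], [0, 0, 0], [0, 0, 0], [0, 0, 0]], "fingers": 1, "force": 25}}

```text
time: 11.0
position: [0.6479, -0.0214, 0.043]
tcp_rot: [0.699, 0.104, -0.699, 0.104]
contact_force: [-0.9, 1.3, 3.3]
gripper_width: 0.603
```

```bash
python3 -c "
from h import *
go(.408,.235,.15)"
```

```text
t 11.0 pos [ 0.6479 -0.0214  0.043 ] jaw -73.1 q [-0.22  0.73  1.26  0.    1.15  1.06] w 0.603 F [-0.9  1.3  3.3] tilt -1.0
shift [-1.071 -3.152  1.547]
```

{"name": "play_rows", "arguments": {"xyz": [[-0.25, 0, 0], [-0.45, 0, 0], [-0.37, 0, 0], [0, -0.27, 0.132], [0, -0.45, 0.22], [0, -0.494, 0.243], [0, -0.494, 0.243], [0, -0.494, 0.243], [0, -0.45, 0.22], [0, -0.36, 0.176], [0, -0.14, 0.07]], "rotation": [[0, 0, 0], [0, 0, 0], [0, 0, 0], [0, 0, 0], [0, 0, 0], [0, 0, 0], [0, 0, 0], [0, 0, 0], [0, 0, 0], [0, 0, 0], [0, 0, 0]]}}

```text
time: 12.38
position: [0.4065, 0.2359, 0.1495]
tcp_rot: [-0.699, -0.105, 0.7, -0.105]
contact_force: [0.5, -0.2, -1.6]
gripper_width: 0.606
```

```bash
python3 -c "
from h import *
p,C,m=locate('w4.png','drip_tray',(.408,.235),.0,.12)
Z=C[...,2]
P=C[m&(Z>.010)&(Z<.03)]; print('tray',rect(P))
go(.408,.235,.045)"
```

```text
drip_tray 0.91 [324. 217.] [0.4097 0.232  0.    ]
tray (array([407.1, 234.2]), array([136.6, 136.7]), 33.0)
t 12.47 pos [0.4075 0.2355 0.1496] jaw -73.0 q [ 0.27  0.34  1.65 -0.    1.15  1.55] w 0.607 F [ 0.4 -0.9 -3.5] tilt -1.0
shift [ 1.046  0.006 -0.004]
```

View pics/w4.png

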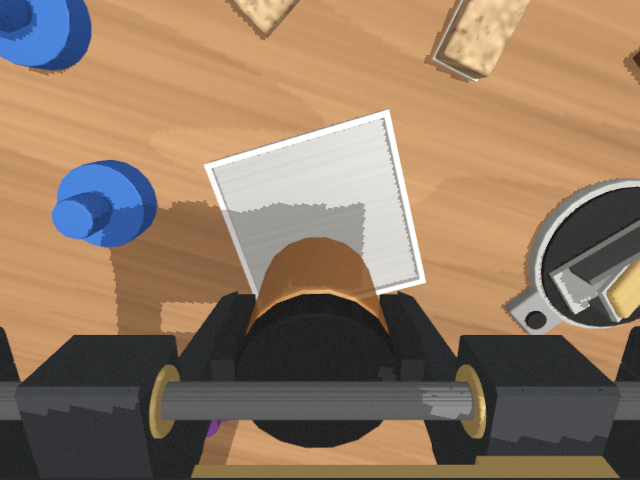

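The jar is held upright above the tray's middle. I'll lower and release it.

{"name": "play_rows", "arguments": {"xyz": [[0.4, 0, 0], [0.35, 0, 0], [0.18, 0, 0], [0.08, 0, 0], [0.04, 0, 0], [0, 0, 0]], "rotation": [[0, 0, 0], [0, 0, 0], [0, 0, 0], [0, 0, 0], [0, 0, 0], [0, 0, 0]]}}

```text
time: 13.22
position: [0.4085, 0.2348, 0.0451]
tcp_rot: [0.7, 0.104, -0.699, 0.104]
contact_force: [-0.5, 0.5, -2.6]
gripper_width: 0.607
```

{"name": "play_rows", "arguments": {"xyz": [[0, 0, 0], [0, 0, 0], [0, 0, 0], [0, 0, 0], [0, 0, 0], [0, 0, 0], [-0.3, 0, 0], [-0.6, 0, 0], [-0.5, 0, 0], [-0.16, 0, 0]], "rotation": [[0, 0, 0], [0, 0, 0], [0, 0, 0], [0, 0, 0], [0, 0, 0], [0, 0, 0], [0, 0, 0], [0, 0, 0], [0, 0, 0], [0, 0, 0]], "fingers": -1}}

```text
time: 14.48
position: [0.4087, 0.2352, 0.2037]
tcp_rot: [0.701, 0.104, -0.698, 0.104]
contact_force: [-0.1, 0.0, -0.5]
gripper_width: 0.997
```

```bash
python3 -c "
from h import *
p,C,m=locate('w5.png','varnish_jar',(.408,.235),.016)
Z=C[...,2]
P=C[m&(Z>.08)&(Z<.1)]; print('jar',len(P),rect(P))
go(.4477,-.0032,.2,52)
"
```

```text
varnish_jar 0.8 [317. 214.] [0.4043 0.2342 0.016 ]
jar 4131 (array([409. , 235.5]), array([53. , 53.3]), 83.3)
t 14.57 pos [0.4086 0.2352 0.2024] jaw -73.0 q [0.27 0.28 1.57 0.   1.29 1.55] w 1.001 F [ 0.9  0.2 -0.7] tilt -1.0
shift [0.022 2.394 0.321] turn x 0.611 or -1.389
```

{"name": "play_rows", "arguments": {"xyz": [[0, 0.35, 0.047], [0, 0.5, 0.067], [0, 0.55, 0.074], [0, 0.5, 0.067], [0, 0.35, 0.047], [0, 0.14, 0.019], [0, 0, 0]], "rotation": [[0, 0, 0], [0, 0, 0], [0, 0, 0], [0, 0, 0], [0, 0, 0], [0, 0, 0], [0, 0, 0]]}}

```text
time: 15.45
position: [0.4468, -0.003, 0.2001]
tcp_rot: [-0.699, -0.104, 0.7, -0.104]
contact_force: [0.7, 1.2, -0.1]
gripper_width: 0.997
```

{"name": "play_rows", "arguments": {"xyz": [[0, 0, 0], [0, 0, 0], [0, 0, 0], [0, 0, 0], [0, 0, 0], [0, 0, 0], [0, 0, 0], [0, 0, 0], [0, 0, 0], [0, 0, 0], [0, 0, 0], [0, 0, 0]], "rotation": [[-0.115, 0, 0], [-0.115, 0, 0], [-0.115, 0, 0], [-0.115, 0, 0], [-0.115, 0, 0], [-0.115, 0, 0], [-0.115, 0, 0], [-0.115, 0, 0], [-0.115, 0, 0], [-0.115, 0, 0], [-0.115, 0, 0], [-0.115, 0, 0]]}}

```text
time: 16.95
position: [0.4466, -0.0014, 0.2005]
tcp_rot: [0.233, 0.668, -0.232, 0.668]
contact_force: [0.7, -0.6, 0.6]
gripper_width: 0.996
```

```bash
python3 -c "
from h import *
p,C,m=locate('w6.png','block_plane',(.4477,-.0032),.016,.07)
for r in spotter.pinpoint(p,'hotplate')[:1]: print('hp',world(p,*r['centre'],0).round(4))
Z=C[...,2]
P=C[m&(Z>.028)&(Z<.08)]; print('plane',len(P),rect(P), P[:,2].max())
P=C[m&(Z>.036)&(Z<.0485)]; print('cheeks',len(P),rect(P))
P=C[(np.hypot(C[...,0]-.44,C[...,1])<.11)&(Z>.0135)&(Z<.03)]; print('hotplate',rect(P),cv2.minEnclosingCircle((P[:,:2]*1000).astype(np.float32)))
go(.4477,-.0032,.2,52)
"
```

```text
block_plane 0.72 [319. 211.] [ 0.4488 -0.0007  0.016 ]
plane 3993 (array([451.9,  -2.6]), array([42. , 82.2]), 53.3) 0.060163089733129005
cheeks 2207 (array([452.4,  -2.9]), array([42., 81.]), 53.3)
hotplate (array([445.8,  -3.1]), array([123.4, 121.9]), 15.4) ((436.9152526855469, 2.6694135665893555), 72.97003936767578)
t 17.1 pos [ 0.4467 -0.0018  0.2006] jaw 51.1 q [-0.27  0.24  1.63  0.    1.27 -1.16] w 1.0 F [-1.1  0.8 -0.3] tilt -1.0
shift [ 0.006 -0.005  0.016] turn x -0.01 or 1.99
```

View pics/w6.png

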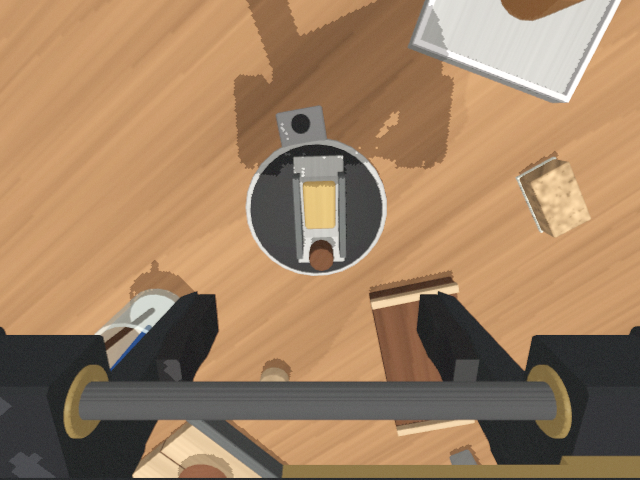

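The plane's knob points down in the wrist view at (320,257), it is centred on the hotplate, and the jaws straddle it crosswise. The glass sits clear at (150,310). Gripping the cheeks next.

{"name": "play_rows", "arguments": {"xyz": [[0, 0.023, -0.01], [0.5, 0, 0], [0.5, 0, 0], [0.45, 0, 0], [0.22, 0, 0], [0.1, 0, 0], [0.02, 0, 0], [0, 0, 0]], "rotation": [[-0.024, 0, 0], [0, 0, 0], [0, 0, 0], [0, 0, 0], [0, 0, 0], [0, 0, 0], [0, 0, 0], [0, 0, 0]]}}

```text
time: 18.1
position: [0.4481, -0.0006, 0.0224]
tcp_rot: [0.223, 0.671, -0.223, 0.672]
contact_force: [0.4, -0.1, 0.5]
gripper_width: 0.998
```

{"name": "play_rows", "arguments": {"xyz": [[0, 0, 0], [0, 0, 0], [0, 0, 0], [0, 0, 0], [0, 0, 0], [0, 0, 0], [0, 0, 0]], "rotation": [[0, 0, 0], [0, 0, 0], [0, 0, 0], [0, 0, 0], [0, 0, 0], [0, 0, 0], [0, 0, 0]], "fingers": 1, "force": 40}}

```text
time: 18.98
position: [0.4477, -0.0006, 0.0218]
tcp_rot: [0.223, 0.671, -0.223, 0.671]
contact_force: [-0.1, 1.6, 0.1]
gripper_width: 0.469
```

```bash
python3 -c "
from h import *
go(.6448,-.014,.12,64.5)"
```

```text
t 18.98 pos [ 0.4477 -0.0006  0.0218] jaw 53.3 q [-0.27  0.52  1.87  0.    0.76 -1.2 ] w 0.469 F [-0.1  1.6  0.1] tilt -1.0
shift [-0.982  1.07   1.661] turn x -0.124 or 1.876
```

{"name": "play_rows", "arguments": {"xyz": [[-0.2, 0, 0], [-0.45, 0, 0], [-0.33, 0, 0], [0, 0.162, 0.252], [0, 0.27, 0.42], [0, 0.298, 0.462], [0, 0.244, 0.378], [0, 0.096, 0.149], [0, 0, 0], [0, 0, 0], [0, 0, 0]], "rotation": [[0, 0, 0], [0, 0, 0], [0, 0, 0], [0, 0, 0], [0, 0, 0], [0, 0, 0], [0, 0, 0], [0, 0, 0], [-0.062, 0, 0], [-0.062, 0, 0], [0, 0, 0]]}}

```text
time: 20.35
position: [0.6443, -0.014, 0.1188]
tcp_rot: [0.157, 0.69, -0.157, 0.689]
contact_force: [-0.9, -0.1, -3.1]
gripper_width: 0.474
```

```bash
python3 -c "
from h import *
p,C,m=locate('w7.png','plane_rest',(.645,-.014),.0,.12)
Z=C[...,2]
P=C[m&(Z>.010)&(Z<.0235)]; print('rest',rect(P))
P=C[m&(Z>.010)&(Z<.0235)]
P=C[m&(Z>.0187)&(Z<.0235)]; print('cleats',rect(P))
go(.6448,-.014,.024,64.5)"
```

```text
rest (array([624.6,  -6.3]), array([ 84.3, 125.4]), 64.4)
cleats (array([571.5,  19. ]), array([84. ,  7.7]), 64.4)
t 20.45 pos [ 0.6445 -0.014   0.1192] jaw 64.3 q [-0.21  0.64  1.19 -0.    1.31 -1.33] w 0.474 F [-0.8  0.1 -3.9] tilt -1.0
shift [0.952 0.002 0.004] turn x -0.002 or 1.998
```

View pics/w7.png

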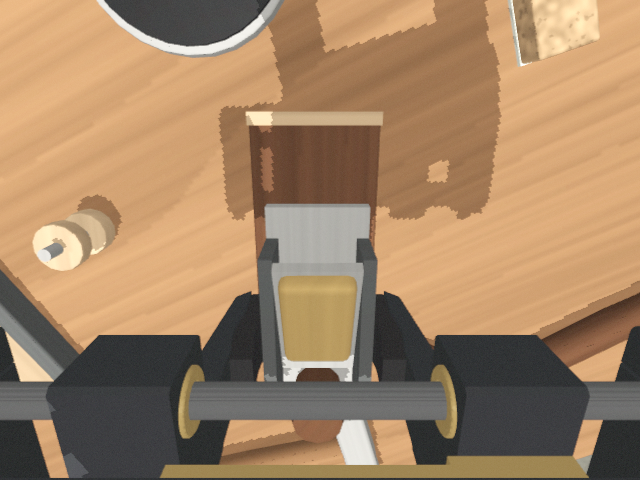

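The plane is lined up with the rest, whose near cleat is at (315,118). I'll lower and release it.

{"name": "play_rows", "arguments": {"xyz": [[0.35, 0, 0], [0.35, -0.01, 0], [0.16, 0, 0], [0.07, 0, 0], [0.03, 0, 0], [0, 0, 0]], "rotation": [[0, 0, 0], [0, 0, 0], [0, 0, 0], [0, 0, 0], [0, 0, 0], [0, 0, 0]]}}

```text
time: 21.2
position: [0.6448, -0.015, 0.0246]
tcp_rot: [0.156, 0.689, -0.156, 0.69]
contact_force: [0.2, -0.1, -2.7]
gripper_width: 0.47
```

{"name": "play_rows", "arguments": {"xyz": [[0, 0, 0], [0, 0, 0], [0, 0, 0], [0, 0, 0], [0, 0, 0], [0, 0, 0], [-0.3, 0, 0], [-0.6, 0, 0], [-0.5, 0, 0], [-0.36, 0, 0]], "rotation": [[0, 0, 0], [0, 0, 0], [0, 0, 0], [0, 0, 0], [0, 0, 0], [0, 0, 0], [0, 0, 0], [0, 0, 0], [0, 0, 0], [0, 0, 0]], "fingers": -1}}

```text
time: 22.45
position: [0.6445, -0.0149, 0.2024]
tcp_rot: [0.156, 0.689, -0.156, 0.69]
contact_force: [0.7, 0.4, 0.3]
gripper_width: 0.996
```

```bash
python3 -c "
from h import *
p,C,m=locate('w8.png','block_plane',(.645,-.014),.016,.07)
Z=C[...,2]
P=C[m&(Z>.036)&(Z<.0485)]; print('cheeks',len(P),rect(P))
P=C[(np.hypot(C[...,0]-.645,C[...,1]+.014)<.11)&(Z>.010)&(Z<.0235)]; print('rest',rect(P))
go(.6237,-.3140,.2,4.4)
"
```

```text
block_plane 0.95 [315. 210.] [ 0.6447 -0.0168  0.016 ]
cheeks 2202 (array([649.7, -16.8]), array([42. , 81.5]), 64.6)
rest (array([644.5, -15.9]), array([ 84.3, 169.8]), 64.4)
t 22.55 pos [ 0.6456 -0.0151  0.2043] jaw 64.5 q [-0.21  0.57  1.07  0.    1.49 -1.33] w 0.998 F [-0.4 -0.4 -1. ] tilt -1.0
shift [ 0.046 -2.792  1.09 ] turn x 0.668 or -1.332
```

{"name": "play_rows", "arguments": {"xyz": [[0, -0.28, 0.109], [0, -0.466, 0.182], [0, -0.512, 0.2], [0, -0.512, 0.2], [0, -0.466, 0.182], [0, -0.373, 0.146], [0, -0.186, 0.073]], "rotation": [[0, 0, 0], [0, 0, 0], [0, 0, 0], [0, 0, 0], [0, 0, 0], [0, 0, 0], [0, 0, 0]]}}

```text
time: 23.42
position: [0.6218, -0.316, 0.1983]
tcp_rot: [0.157, 0.69, -0.157, 0.689]
contact_force: [0.7, 0.7, -0.6]
gripper_width: 0.996
```

{"name": "play_rows", "arguments": {"xyz": [[0, 0, 0], [0, 0, 0], [0, 0, 0], [0, 0, 0], [0, 0, 0], [0, 0, 0], [0, 0, 0]], "rotation": [[0.111, 0, 0], [0.111, 0, 0], [0.111, 0, 0], [0.111, 0, 0], [0.112, 0, 0], [0.112, 0, 0], [0, 0, 0]]}}

```text
time: 24.3
position: [0.6226, -0.3133, 0.1992]
tcp_rot: [0.48, 0.52, -0.48, 0.519]
contact_force: [-0.0, -0.2, 0.7]
gripper_width: 0.999
```

```bash
python3 -c "
from h import *
p,C,m=locate('w9.png','glue_pot',(.6237,-.314),.016,.07)
Z=C[...,2]
P=C[m&(Z>.06)&(Z<.1)]; print('pot',len(P),rect(P),'zmax',P[:,2].max()); c=rect(P)[0]/1000
P=C[m&(Z>.079)&(Z<.1)]; print('knob',rect(P))
P=C[(np.hypot(C[...,0]-.62,C[...,1]+.314)<.11)&(Z>.012)&(Z<.03)]; print('glueup',rect(P))
go(c[0],c[1],.028,4.4)
"
```

```text
glue_pot 0.85 [319. 212.] [ 0.6237 -0.3148  0.016 ]
pot 5388 (array([ 624.2, -315.1]), array([65.4, 65.6]), 42.1) zmax 0.0861053941734875
knob (array([ 624.3, -314.6]), array([13.2, 13.3]), 4.2)
glueup (array([ 620.1, -314.8]), array([149.7, 149.8]), 4.9)
t 24.4 pos [ 0.6225 -0.3136  0.1994] jaw 4.6 q [-0.64  0.67  0.89  0.    1.58 -0.72] w 1.001 F [-0.1 -0.3 -0.7] tilt -1.0
shift [1.714 0.016 0.017] turn x 0.002 or -1.998
```

View pics/w9.png

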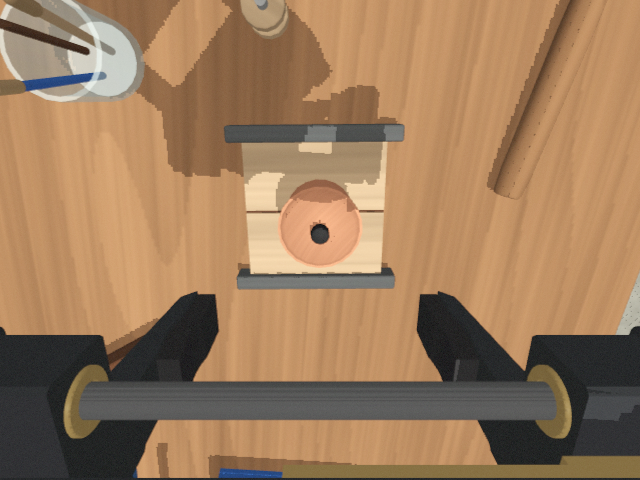

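The pot is at (320,225) between the bars, and the jaws run along the joint, clear of them. Descending to grip the body.

{"name": "play_rows", "arguments": {"xyz": [[0.3, 0.016, 0.015], [0.5, 0, 0], [0.5, 0, 0], [0.25, 0, 0], [0.12, 0, 0], [0.05, 0, 0], [0, 0, 0]], "rotation": [[0, 0, 0], [0, 0, 0], [0, 0, 0], [0, 0, 0], [0, 0, 0], [0, 0, 0], [0, 0, 0]]}}

```text
time: 25.28
position: [0.6245, -0.3158, 0.0286]
tcp_rot: [0.481, 0.518, -0.48, 0.519]
contact_force: [0.3, 0.3, 0.8]
gripper_width: 1.004
```

{"name": "play_rows", "arguments": {"xyz": [[0, 0, 0], [0, 0, 0], [0, 0, 0], [0, 0, 0], [0, 0, 0], [0, 0, 0]], "rotation": [[0, 0, 0], [0, 0, 0], [0, 0, 0], [0, 0, 0], [0, 0, 0], [0, 0, 0]], "fingers": 1, "force": 30}}

```text
time: 26.02
position: [0.6244, -0.3157, 0.0282]
tcp_rot: [0.481, 0.518, -0.481, 0.519]
contact_force: [0.7, 0.2, 2.6]
gripper_width: 0.703
```

```bash
python3 -c "
from h import *
go(.6237,-.315,.2)
go(.447,-.003,.2)"
```

```text
t 26.02 pos [ 0.6244 -0.3157  0.0282] jaw 4.3 q [-0.64  0.83  1.09  0.    1.22 -0.71] w 0.703 F [0.7 0.2 2.6] tilt -1.0
shift [-1.718 -0.005 -0.007] 
t 26.02 pos [ 0.6244 -0.3157  0.0282] jaw 4.3 q [-0.64  0.83  1.09  0.    1.22 -0.71] w 0.703 F [0.7 0.2 2.6] tilt -1.0
shift [-1.721 -1.53  -3.252]
```

{"name": "play_rows", "arguments": {"xyz": [[-0.1, 0, 0], [-0.2, 0, 0], [-0.4, 0, 0], [-0.5, 0, 0], [-0.4, 0, 0], [-0.15, 0, 0], [0, 0, 0]], "rotation": [[0, 0, 0], [0, 0, 0], [0, 0, 0], [0, 0, 0], [0, 0, 0], [0, 0, 0], [0, 0, 0]]}}

```text
time: 26.9
position: [0.624, -0.3155, 0.2023]
tcp_rot: [0.481, 0.519, -0.481, 0.518]
contact_force: [0.1, 0.4, -4.6]
gripper_width: 0.702
```

```bash
python3 -c "
from h import *
p=get_image('wrist'); save(p,'w10.png')
go(.447,-.003,.2)"
```

```text
t 26.95 pos [ 0.6237 -0.3153  0.2009] jaw 4.3 q [-0.64  0.68  0.88 -0.    1.59 -0.71] w 0.705 F [-0.6 -0.6 -4.3] tilt -1.0
shift [ 0.019 -1.525 -3.248]
```

View pics/w10.png

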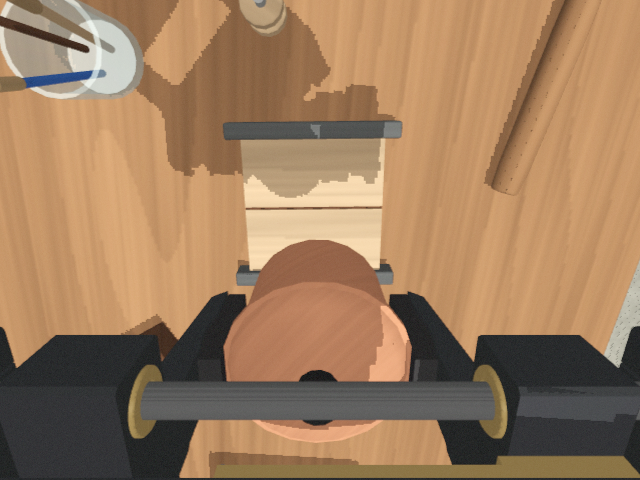

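The pot is held level. Carrying it to the hotplate.

{"name": "play_rows", "arguments": {"xyz": [[0, -0.106, -0.226], [0, -0.191, -0.407], [0, -0.213, -0.453], [0, -0.213, -0.453], [0, -0.213, -0.453], [0, -0.213, -0.453], [0, -0.191, -0.407], [0, -0.128, -0.272], [0, -0.058, -0.124], [0, 0, 0]], "rotation": [[0, 0, 0], [0, 0, 0], [0, 0, 0], [0, 0, 0], [0, 0, 0], [0, 0, 0], [0, 0, 0], [0, 0, 0], [0, 0, 0], [0, 0, 0]]}}

```text
time: 28.2
position: [0.4471, -0.0031, 0.2021]
tcp_rot: [0.48, 0.519, -0.481, 0.518]
contact_force: [0.4, -0.4, -2.8]
gripper_width: 0.701
```

```bash
python3 -c "
from h import *
p,C,m=locate('w11.png','hotplate',(.447,-.003),0,.1)
Z=C[...,2]
P=C[m&(Z>.0135)&(Z<.022)]; print('hotplate upper part',rect(P))
go(.447,-.003,.0305)"
```

```text
hotplate 0.81 [319. 206.] [ 0.4483 -0.0037  0.    ]
hotplate upper part (array([443.8,   0.9]), array([125.5, 108.7]), 13.1)
t 28.3 pos [ 0.4478 -0.004   0.2024] jaw 4.3 q [-0.27  0.24  1.63 -0.    1.28 -0.35] w 0.705 F [ 1.1 -0.5 -3.9] tilt -1.0
shift [ 1.719 -0.007 -0.011]
```

{"name": "play_rows", "arguments": {"xyz": [[0.3, 0, 0], [0.5, 0, 0], [0.45, 0, 0], [0.25, 0, 0], [0.12, 0, 0], [0.06, 0, 0], [0.03, 0, 0], [0, 0, 0]], "rotation": [[0, 0, 0], [0, 0, 0], [0, 0, 0], [0, 0, 0], [0, 0, 0], [0, 0, 0], [0, 0, 0], [0, 0, 0]]}}

```text
time: 29.3
position: [0.4477, -0.0034, 0.0322]
tcp_rot: [0.481, 0.518, -0.48, 0.519]
contact_force: [-0.1, -0.3, -4.3]
gripper_width: 0.704
```

{"name": "play_rows", "arguments": {"xyz": [[0, 0, 0], [0, 0, 0], [0, 0, 0], [0, 0, 0], [0, 0, 0], [0, 0, 0], [-0.2, 0, 0], [-0.5, 0, 0], [-0.6, 0, 0], [-0.4, 0, 0]], "rotation": [[0, 0, 0], [0, 0, 0], [0, 0, 0], [0, 0, 0], [0, 0, 0], [0, 0, 0], [0, 0, 0], [0, 0, 0], [0, 0, 0], [0, 0, 0]], "fingers": -1}}

```text
time: 30.55
position: [0.4475, -0.0033, 0.2043]
tcp_rot: [0.481, 0.518, -0.48, 0.519]
contact_force: [1.5, -0.4, -0.9]
gripper_width: 1.0
```

```bash
python3 -c "
from h import *
p,C,m=locate('w12.png','glue_pot',(.447,-.003),.016,.1)
Z=C[...,2]
P=C[m&(Z>.06)&(Z<.1)]; print('pot',len(P),rect(P),'zmax',P[:,2].max())
P=C[m&(Z>.0145)&(Z<.022)]; print('hotplate',len(P),rect(P))
for r in spotter.pinpoint(p,'hotplate')[:1]: print('hp',world(p,*r['centre'],0).round(4))
go(.6023,.3223,.2)"
```

```text
glue_pot 0.67 [318. 208.] [ 0.4478 -0.0035  0.016 ]
pot 5259 (array([447.6,  -3.4]), array([65.6, 65.3]), 75.9) zmax 0.08584682508581526
hotplate 6642 (array([447. ,  -1.1]), array([119.1, 126.1]), 19.8)
hp [ 0.6534 -0.0194  0.    ]
t 30.7 pos [ 0.4478 -0.0034  0.2031] jaw 4.4 q [-0.27  0.23  1.63  0.    1.28 -0.35] w 1.001 F [-0.2  0.4 -0.6] tilt -1.0
shift [ 0.033  1.787 -3.131]
```

{"name": "play_rows", "arguments": {"xyz": [[0, 0.149, -0.261], [0, 0.223, -0.391], [0, 0.248, -0.434], [0, 0.248, -0.434], [0, 0.248, -0.434], [0, 0.248, -0.434], [0, 0.223, -0.391], [0, 0.149, -0.261], [0, 0.052, -0.091], [0, 0, 0]], "rotation": [[0, 0, 0], [0, 0, 0], [0, 0, 0], [0, 0, 0], [0, 0, 0], [0, 0, 0], [0, 0, 0], [0, 0, 0], [0, 0, 0], [0, 0, 0]]}}

```text
time: 31.95
position: [0.6016, 0.3222, 0.2003]
tcp_rot: [0.48, 0.519, -0.481, 0.518]
contact_force: [0.2, -0.2, 0.3]
gripper_width: 1.004
```

```bash
python3 -c "
from h import *
p,C,m=locate('w13.png','glue_weight',(.603,.3225),.016)
Z=C[...,2]
P=C[m&(Z>.065)&(Z<.085)]; c=rect(P)[0]/1000; print(rect(P))
go(c[0],c[1],.0475)
"
```

```text
glue_weight 0.88 [317. 207.] [0.6001 0.3238 0.016 ]
glue_weight 0.72 [193.  32.] [0.4936 0.4563 0.016 ]
glue_weight 0.68 [ 64. 102.] [0.3862 0.3972 0.016 ]
(array([601.9, 322.9]), array([26.6, 26.7]), 3.8)
t 32.05 pos [0.6017 0.3214 0.2014] jaw 4.3 q [ 0.32  0.64  0.94 -0.    1.56  0.24] w 0.998 F [-0.4 -0.2  0.3] tilt -1.0
shift [ 1.539  0.005 -0.015]
```

{"name": "play_rows", "arguments": {"xyz": [[0.4, 0, -0.01], [0.5, 0, 0], [0.35, 0, 0], [0.2, 0, 0], [0.08, 0, 0], [0, 0, 0]], "rotation": [[0, 0, 0], [0, 0, 0], [0, 0, 0], [0, 0, 0], [0, 0, 0], [0, 0, 0]]}}

```text
time: 32.8
position: [0.6019, 0.323, 0.0492]
tcp_rot: [0.481, 0.518, -0.481, 0.519]
contact_force: [-0.5, -0.6, 0.1]
gripper_width: 0.998
```

{"name": "play_rows", "arguments": {"xyz": [[0, 0, 0], [0, 0, 0], [0, 0, 0], [0, 0, 0], [0, 0, 0], [0, 0, 0], [0, 0, 0], [0, 0, 0], [-0.3, 0, 0], [-0.5, 0, 0], [-0.5, 0, 0], [-0.3, 0, 0]], "rotation": [[0, 0, 0], [0, 0, 0], [0, 0, 0], [0, 0, 0], [0, 0, 0], [0, 0, 0], [0, 0, 0], [0, 0, 0], [0, 0, 0], [0, 0, 0], [0, 0, 0], [0, 0, 0]], "fingers": 1, "force": 30}}

```text
time: 34.3
position: [0.6018, 0.3235, 0.2106]
tcp_rot: [0.481, 0.518, -0.48, 0.519]
contact_force: [0.6, -0.1, -5.9]
gripper_width: 0.308
```

```bash
python3 -c "
from h import *
go(.62,-.3145,.2)
"
```

```text
t 34.3 pos [0.6018 0.3235 0.2106] jaw 4.4 q [0.32 0.64 0.92 0.   1.58 0.24] w 0.308 F [ 0.6 -0.1 -5.9] tilt -1.0
shift [ 0.104 -0.302  6.375]
```

{"name": "play_rows", "arguments": {"xyz": [[0, -0.02, 0.25], [0, -0.02, 0.4], [0, -0.026, 0.5], [0, -0.026, 0.5], [0, -0.026, 0.5], [0, -0.026, 0.5], [0, -0.026, 0.5], [0, -0.026, 0.5], [0, -0.026, 0.5], [0, -0.026, 0.5], [0, -0.026, 0.5], [0, -0.026, 0.5]], "rotation": [[0, 0, 0], [0, 0, 0], [0, 0, 0], [0, 0, 0], [0, 0, 0], [0, 0, 0], [0, 0, 0], [0, 0, 0], [0, 0, 0], [0, 0, 0], [0, 0, 0], [0, 0, 0]]}}

```text
time: 35.8
position: [0.6142, -0.2435, 0.2076]
tcp_rot: [0.481, 0.519, -0.481, 0.518]
contact_force: [0.4, 0.1, -5.7]
gripper_width: 0.309
```

{"name": "play_rows", "arguments": {"xyz": [[0.1, 0, 0.4], [0, 0, 0.225], [0, 0, 0.1], [0, 0, 0], [0, 0, 0]], "rotation": [[0, 0, 0], [0, 0, 0], [0, 0, 0], [0, 0, 0], [0, 0, 0]]}}

```text
time: 36.42
position: [0.6204, -0.3133, 0.1988]
tcp_rot: [0.48, 0.519, -0.48, 0.519]
contact_force: [0.2, 0.0, -5.2]
gripper_width: 0.307
```

```bash
python3 -c "
from h import *
p,C,m=locate('w14.png','glue_up',(.62,-.3145),.0,.11)
Z=C[...,2]
P=C[m&(Z>.012)&(Z<.03)]; print('glueup',rect(P))
go(.62,-.3145,.0515)"
```

```text
glue_up 0.76 [317. 208.] [ 0.6201 -0.315   0.    ]
glueup (array([ 620. , -314.7]), array([150.4, 149.5]), 4.9)
t 36.52 pos [ 0.6204 -0.3134  0.199 ] jaw 4.4 q [-0.64  0.67  0.9   0.    1.57 -0.71] w 0.31 F [ 0.2  0.3 -5.3] tilt -1.0
shift [ 1.475 -0.005  0.011]
```

View pics/w14.png

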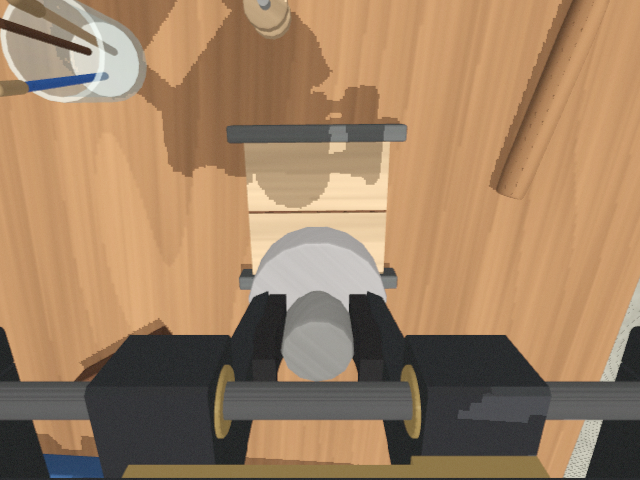

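The weight is held upright over the empty glue-up, with the joint line at row 211. I'll lower, release, retreat, and check everything from the top.

{"name": "play_rows", "arguments": {"xyz": [[0.3, 0, 0.01], [0.5, 0, 0], [0.4, 0, 0], [0.18, 0, 0], [0.07, 0, 0], [0.03, 0, 0], [0, 0, 0]], "rotation": [[0, 0, 0], [0, 0, 0], [0, 0, 0], [0, 0, 0], [0, 0, 0], [0, 0, 0], [0, 0, 0]]}}

```text
time: 37.4
position: [0.6208, -0.3158, 0.052]
tcp_rot: [0.481, 0.518, -0.481, 0.519]
contact_force: [-0.0, -0.0, -4.9]
gripper_width: 0.307
```

{"name": "play_rows", "arguments": {"xyz": [[0, 0, 0], [0, 0, 0], [0, 0, 0], [0, 0, 0], [0, 0, 0], [0, 0, 0], [-0.4, 0, 0], [-0.6, 0, 0], [-0.5, 0, 0], [0, 0, 0], [0, 0, 0]], "rotation": [[0, 0, 0], [0, 0, 0], [0, 0, 0], [0, 0, 0], [0, 0, 0], [0, 0, 0], [0, 0, 0], [0, 0, 0], [0, 0, 0], [0, 0, 0], [0, 0, 0]], "fingers": -1}}

```text
time: 38.78
position: [0.62, -0.3152, 0.1996]
tcp_rot: [0.481, 0.519, -0.481, 0.518]
contact_force: [-0.1, -0.2, -0.3]
gripper_width: 0.995
```

```bash
python3 -c "
from h import *
p,C,m=locate('w15.png','glue_weight',(.62,-.3145),.016)
Z=C[...,2]
for lo,hi in((.035,.05),(.065,.085)):
    P=C[m&(Z>lo)&(Z<hi)]; print('weight',rect(P))
p=get_image('scene'); save(p,'scene2.png')
p=get_image('top'); C=cloud(p); Z=C[...,2]
for n,(x,y),lo in(('jar',(.408,.235),.08),('plane',(.645,-.015),.036),('pot',(.447,-.003),.06)):
    P=C[(np.hypot(C[...,0]-x,C[...,1]-y)<.06)&(Z>lo)&(Z<.1)]; print(n,rect(P) if len(P)>4 else len(P))
for r in spotter.pinpoint(p,'brush_glass')[:1]: print('glass',world(p,*r['centre'],0).round(3))
go(.62,-.3145,.2)"
```

```text
glue_weight 0.88 [316. 212.] [ 0.6184 -0.3169  0.016 ]
weight (array([ 621.1, -316.7]), array([62.8, 63.1]), 2.4)
weight (array([ 620.8, -316.3]), array([27.1, 26.9]), 43.1)
jar (array([408.2, 235.5]), array([50.8, 53. ]), 1.4)
plane (array([649.7, -16.1]), array([40.8, 82.8]), 64.8)
pot 0
glass [ 0.446 -0.208  0.   ]
t 39.02 pos [ 0.6201 -0.3153  0.1995] jaw 4.3 q [-0.64  0.67  0.89  0.    1.58 -0.72] w 1.001 F [-0.4  0.   0.9] tilt -1.0
shift [-0.005 -0.001 -0.009]
```

View pics/scene2.png

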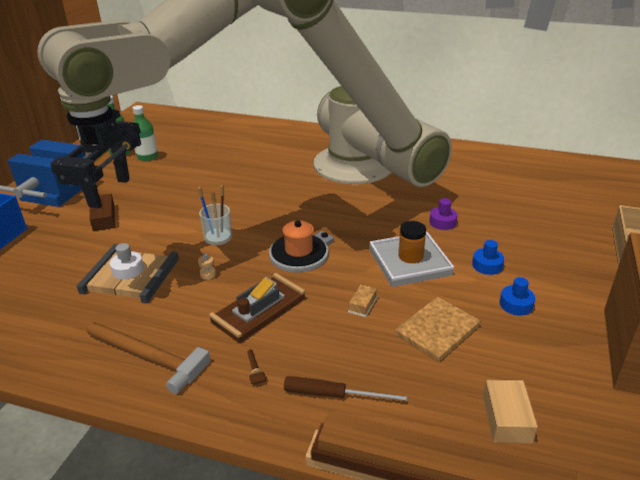

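All four things stand in their places, the mat is empty, and the glass is untouched at (216,222). Handing in.

```bash
python3 -c "
from h import *
print(env.sign_off())"
```

```text
the job is handed in; nothing more can be done
None
```

I parked the weight on the cork mat, then moved the jar to the drip tray, the plane to its rest and the pot to the hotplate. Last, I moved the weight from the mat to the glue-up. I handed the job in at about 39 s of robot time; no verdict was reported.

**Last measured offsets from each place's centre:**

| Thing | Place | Offset |
|---|---|---|
| Jar | drip tray | about 2 mm |
| Pot | hotplate | about 1 mm |
| Plane | plane rest | about 1–2 mm, yaw within about 0.5° |
| Weight | glue-up | about 2 mm |

- **Final picture:** the last scene view shows all four upright and released, the mat empty, the glass of brushes standing in place and the gripper about 0.2 m up, touching nothing.
- **Glass position:** the top camera put it at (0.446, -0.208) m, against (0.439, -0.207) m at the start. That is within the network's noise.
- **Checks that failed:**
  - The final top-camera check of the pot found no points, probably because the arm was in the way. The pot figure is from the wrist view just after release, and the final scene view shows the pot on the hotplate.
  - In that same wrist view the hotplate network reported a spot on the plane rest. I ignored it, because the earlier hotplate measurements agreed with each other.

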